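# Unlock the roller rack and top the pyramid

## Task

Draw the steel locking pin straight up out of its bore in the roller rack, and park it upright in the rack's open side notch: shaft at the back of the notch, collar resting flat on the plate. Then swing the hold-down bar aside by about a quarter turn, so that it is clear of the rollers, and lay the loose full-length roller (as long as the two in the rack) gently, without letting it drop, in the groove on top of those two, parallel to them and with its ends roughly level with theirs. Leave the two lower rollers in place, and do not disturb the short roller, the round cutter or the brush.

Things in the scene. Friction and masses are not known exactly. Their poses are not given: they have to be found in the camera images.
- rack: Fixed white base 190 x 236 x 12 mm (x -90..100, y -108..128 mm). Origin on the bench, z up, x along its rollers. +y half: aluminium cradle with two rollers (side rails y 6..15 and 106..114 mm, 34 mm high; end stops x -79 and 79 mm, 30 mm high). -y half: pin block (44 mm square, 64 mm high) and notch plate.
- pin: Steel locking pin, 107 mm tall. Origin on its axis at the collar's underside, z up. Collar 34 mm diameter, z 0..6 mm; round grip 22 mm diameter, z 6..46 mm; shaft 14 mm diameter down to z -61 mm (narrower in the last 6 mm). At the start it stands in the bore through the bar's tail and the block, collar on the tail, and locks the bar.
- bore (a point): Mouth of the 16.5 mm bore, at the top of the bar's tail (76 mm above the bench), in the rack at x 0, y -65 mm. The pin must rise 65 mm to be clear.
- notch (a point): Where the pin's origin belongs when parked: on the notch plate's top, 80 mm above the bench, rack x 62, y -70 mm; axes as the rack's. U-slot 19 mm wide in a 10 mm plate (rack x 36..88, y -100..-46 mm), open to the rack's -y; closed end 8 mm to +y of this point, mouth 30 mm to -y. Wall below the plate at y -56..-46 mm; free below the slot.
- pivot (a point): Top of the steel bar at its vertical pivot axis, 76 mm above the bench, in the rack at x 0, y -10 mm. A 5 mm high cap sits on it.
- bar (a joint): Angle of the steel hold-down bar: 0 locked, lying over the rollers along rack +y; grows as its free end swings to rack +x, stop at 1.7. At angle a the knob is at (100 sin a, 100 cos a) mm from the pivot in rack x, y. Bar 20 mm wide, 64 to 76 mm above the bench, 112 mm beyond the pivot, with a 77 mm tail on the other side. Slight friction; stays where left.
- bar_knob (a point): On the axis of the upright black knob at the bar's free end, 94 mm above the bench; knob 22 mm diameter, from 76 to 112 mm above the bench.
- top_place (a point): Where the centre of the third roller belongs: in the groove over the two lower rollers, 71.5 mm above the bench, in the rack at x 0, y 60 mm; its axis along the rack's x.
- lower_left: Cork roller 44 mm diameter, 150 mm long, lying in the rack at y 83 mm. Origin at its centre (34 mm above the bench), x along its axis.
- lower_right: The same, at y 37 mm in the rack.
- spare: The loose full-length cork roller, 44 mm diameter, 150 mm long, 0.2 kg, lying on a low grey two-rail stand (80 x 52 mm, 20 mm high). Origin at its centre (40 mm above the bench), x along its axis.
- short: Short cork roller, 44 mm diameter, 90 mm long, on a stand of the same kind; leave alone. Origin at its centre, x along its axis.
- cutter: Round aluminium sample cutter, 100 mm diameter, 95 mm tall with a knob; leave alone. Origin under its centre.
- brush: Bench brush lying on the bench beyond the rollers; leave alone. Origin at its underside.
Things that resemble listed ones, but are neither listed nor needed, are in the scene too. Of the things shaped like the pin, the steel one is meant. What is shaped like the spare but purple is not meant.

How it is judged:
By the outcome, as a careful person would: the job done as asked, in the order asked, and still so for the second after the job is handed in, with the robot touching nothing.
It also fails if it takes over 72 s, if anything falls off the work surface, if the arm or the gripper's body presses on something with over 40 N, if the wrist force passes 120 N, or if a joint passes its speed limit or range.

## Robot

A 6-joint arm with a two-finger parallel gripper is mounted at the origin on the work surface. World frame = base frame: x ahead of the robot, y to its left, z up, the work surface at z = 0. Lengths are in m, angles in rad, forces in N, time in s.
With the tool pointing down it reaches from about 0.35 to 0.975 m from the base axis. Payload 4.9 kg.
Tool frame: the origin (TCP) lies midway between the tips of the shut fingers; the grasp point (between the pads) lies 19 mm behind it (manip.pinch_z is the distance from the TCP to the grasp point, in m); z points along the fingers, y is the direction in which the jaws open and shut (so a half turn about z gives the same grasp; the last joint's range is limited). The gripper opens to 85 mm and grips with 20 to 120 N. Pads are 22 mm wide; open, the fingers measure 114 mm over their backs; the gripper's body (76 mm by 85 mm) begins 54 mm behind the grasp point. The pads swing forward as they close: fully open they stand 13 mm farther back than shut.
Start: joints at [-1.239, 0.053, 1.613, -0, 1.476, -0.119], TCP at [0.272, -0.563, 0.231] pointing down, gripper open.
Joint ranges: [-3.01, 3.01], [-1.01, 2.22], [0.06, 2.58], [-1.02, 4.17], [0.09, 2.62], [-3.14, 3.14]. Speed limits (rad/s): [2.57, 2.57, 3.14, 3.14, 3.14, 3.14].

## Interface

Orientations are given as a unit quaternion [w, x, y, z].
In Python, from plant import manip gives the robot as it stands.
- The arm moves only by the tool drive_tool, never from a script. Its argument "commands" is text: rows parted by semicolons, each of 5 numbers parted by spaces: the finger opening in mm, from 0 to 85.4, then the shift along the tool's x, y, z in units of 30 mm (1.0 is 30 mm), then the turn about the tool's z in degrees. A call has exactly 8 rows; each row shifts and turns the commanded pose from where the row before left it, along the tool's axes as they then stand; what a row does not reach is not made up. A row lasts 1/8 s, in which the tool goes at most 62.5 mm and 10.7 degrees, less where a joint would pass 70% of its speed; a pose out of reach is approached as far as the arm can. A call is refused whole if a number of a shift passes 1 or a number of a turn 10.7, either way. A call with a gripper value outside its range is refused whole. The fingers move at their own pace and stop on an object; the grip force is fixed at half the most. Time passes only in rows, so rows that do not move let the fingers close, or fill a call up. It gives the time, the measured TCP pose, the force and the opening at its end, in the units of the state.
- manip.state(): the state, without advancing time (a new reading comes with each control period).
- manip.grab_frame(name): name is "side" or "top"; returns the picture (420x560x3 uint8, red, green, blue); there is no depth.
- manip.camera_params(name): a dict with "fx", "fy", "cx", "cy" (pixels), "xyz" and "orientation" of the camera in the world. Camera axes: x right, y down, z forward; pixel columns grow to the right and rows downward; lengths in m; the calibration is good to about 2 mm. A picture is of the moment at which its call begins. camera_params takes no time and is no camera call.
- manip.job_done(): hands the job in, once; it reports no verdict.
The state is a dict: "time": time; "joint_pos": joint angles; "joint_vel": joint speeds; "joint_efforts": joint torques, N m; "tool_pos": TCP position; "tool_rot": TCP orientation; "contact_force": force on the tool from outside, world axes, zero at the start; "ft_torque": the same for the moment, N m; "gripper_width": opening from 0.0 (shut) to 1.0 (fully open).
Only numpy, scipy, OpenCV 4.12 (cv2) and the standard library are available. Lean on these libraries where they do the work, as an engineer would, in place of code of your own. Each camera call takes 0.05 s, during which the arm holds its last target. There are 200 camera calls.

## Working session

There is one attempt and no reset: what is moved stays moved. The work goes in short steps, Python scripts to look and compute and a tool call to move; the robot and the scene stay as the last step left them, time stands still between calls to the robot, and variables do not carry over. Pictures are saved under pics/ and viewed, about 8 in all and at most 12, crops included, and the job is handed in when it is done.

Besides the shell and the picture viewer there is one more tool, called after "Call:" by a JSON object that holds its "method" and its "body", one argument or row to a line. drive_tool: Moves the arm, as the interface text tells. Its arguments: {"type":"object","properties":{"commands":{"type":"string"}},"required":["commands"]}

```bash
mkdir -p pics; ls
python3 - <<'E'
from plant import manip
import cv2
for n in("side","top"):
    im=manip.grab_frame(n); cv2.imwrite(f"pics/{n}0.png",cv2.cvtColor(im,cv2.COLOR_RGB2BGR)); print(n,manip.camera_params(n))
print(manip.state(),manip.pinch_z)
E
```

```text
pics
side {'fx': 417.02831355066024, 'fy': 417.02831355066024, 'cx': 277.7126243030833, 'cy': 207.55609627127495, 'xyz': array([0.49763081, 0.55777012, 0.8585674 ]), 'orientation': array([ 0.02089233, -0.06944849,  0.93390402, -0.350091  ])}
top {'fx': 515.3413580232824, 'fy': 515.3413580232824, 'cx': 286.71534365664775, 'cy': 210.79686165822412, 'xyz': array([ 0.50913148, -0.10936889,  1.23082261]), 'orientation': array([-0.0246756 ,  0.71525319, -0.69833241,  0.01165523])}
{'time': 0.1, 'joint_pos': array([-1.23902696e+00,  5.33228642e-02,  1.61415347e+00,  2.55353310e-05,
        1.47600502e+00, -1.18986858e-01]), 'joint_vel': array([-0.00206345, -0.00059575, -0.00224047, -0.0018781 , -0.00084329,
        0.00066804]), 'joint_efforts': array([ 6.98194390e-05, -3.94904315e+01, -3.71362996e+01, -4.52335121e-05,
        3.96241856e-03, -6.27806628e-06]), 'tool_pos': array([ 0.27210855, -0.5620309 ,  0.23016803]), 'tool_rot': array([-9.40361964e-04,  9.74709516e-01,  2.23473640e-01, -8.76440158e-05]), 'contact_force': array([ 0.3798447 , -0.33116268, -0.91289247]), 'ft_torque': array([ 0.03171139, -0.02890325,  0.00280486]), 'gripper_width': 0.9983168004888692} 0.0187
```

View pics/top0.png

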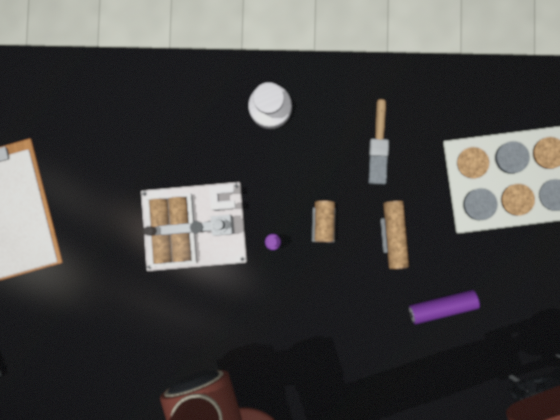

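View pics/side0.png

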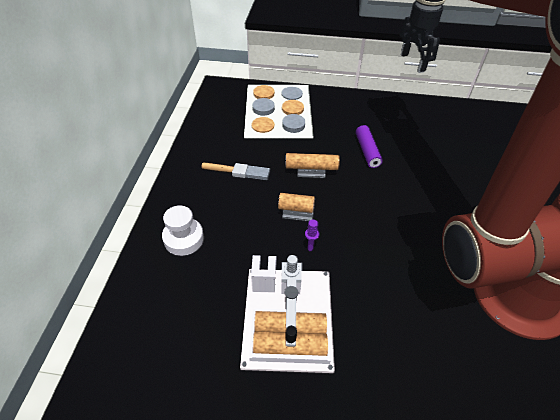

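The top view (x up, y to the left) shows the rack at about (194,227) with its bar pointing left and the knob at (150,231). The steel pin is near (218,226), the notch near (225,197), the short roller at (325,221), the spare at (396,235), and the purple decoys at (272,242) and (445,306). The side view agrees: pin top at (292,259), spare at (312,162).

```bash
cat > h.py <<'E'
import numpy as np, cv2
from scipy.spatial.transform import Rotation as R
from plant import manip
def cam(n):
    p=manip.camera_params(n); q=p["orientation"]
    return p,R.from_quat([q[1],q[2],q[3],q[0]]).as_matrix()
def ray(n,uv):
    p,M=cam(n); d=M@np.array([(uv[0]-p["cx"])/p["fx"],(uv[1]-p["cy"])/p["fy"],1.]); return p["xyz"],d/np.linalg.norm(d)
def onz(n,uv,z):
    o,d=ray(n,uv); return o+d*(z-o[2])/d[2]
def tri(u1,u2,a="top",b="side"):
    o,d=ray(a,u1);p,e=ray(b,u2)
    s=np.linalg.lstsq(np.c_[d,-e],p-o,rcond=None)[0]
    A,B=o+s[0]*d,p+s[1]*e
    return (A+B)/2,np.linalg.norm(A-B)
def proj(n,X):
    p,M=cam(n); c=M.T@(np.array(X)-p["xyz"]); return np.array([p["fx"]*c[0]/c[2]+p["cx"],p["fy"]*c[1]/c[2]+p["cy"]])
def crop(n,im,x,y,w,h,k): return cv2.resize(cv2.cvtColor(im[y:y+h,x:x+w],cv2.COLOR_RGB2BGR),None,fx=k,fy=k,interpolation=cv2.INTER_CUBIC)
def rot(): q=manip.state()["tool_rot"]; return R.from_quat([q[1],q[2],q[3],q[0]])
E
python3 - <<'E'
from h import *
np.set_printoptions(precision=4,suppress=True)
ims={n:cv2.cvtColor(cv2.imread(f"pics/{n}0.png"),cv2.COLOR_BGR2RGB) for n in("top","side")}
a=crop("top",ims["top"],136,176,116,100,4); b=crop("side",ims["side"],230,245,116,130,4)
c=np.zeros((600,800,3),np.uint8); c[:400,:464]=a; b=cv2.resize(b,(336,int(520*336/464))); c[:b.shape[0],464:]=b
cv2.imwrite("pics/c1.png",c)
for n in ims:
    hsv=cv2.cvtColor(ims[n],cv2.COLOR_RGB2HSV)
    # cork
    m=cv2.inRange(hsv,(5,80,70),(25,255,255))
    for ct in cv2.findContours(m,cv2.RETR_EXTERNAL,cv2.CHAIN_APPROX_NONE)[0]:
        if cv2.contourArea(ct)>150:
            r=cv2.minAreaRect(ct); print(n,"cork",r, onz(n,r[0],.04))
    m=cv2.inRange(ims[n],(130,)*3,(255,)*3)
    x=(136,176,252,276) if n=="top" else (235,250,340,375)
    k=np.zeros_like(m); k[x[1]:x[3],x[0]:x[2]]=m[x[1]:x[3],x[0]:x[2]]
    ct=max(cv2.findContours(k,cv2.RETR_EXTERNAL,cv2.CHAIN_APPROX_NONE)[0],key=cv2.contourArea)
    ap=cv2.approxPolyDP(cv2.convexHull(ct),4,True)[:,0]
    for u in ap: print(n,"rack",u,onz(n,u,.012))
E
```

```text
top cork ((194.22523498535156, 403.7315979003906), (40.3309326171875, 64.94851684570312), 81.63410949707031) [0.1253 0.1132 0.04  ]
top cork ((160.79208374023438, 247.92079162597656), (27.264019012451172, 15.920595169067383), 84.2894058227539) [0.4772 0.2028 0.04  ]
top cork ((180.19065856933594, 247.0505828857422), (25.699853897094727, 15.594572067260742), 86.42366790771484) [0.4803 0.1578 0.04  ]
top cork ((395.668701171875, 234.35794067382812), (69.09066772460938, 20.606361389160156), 85.13549041748047) [ 0.5218 -0.3386  0.04  ]
top cork ((324.0, 221.0), (42.0, 20.0), 90.0) [ 0.5486 -0.1733  0.04  ]
top cork ((168.29702758789062, 211.47030639648438), (26.069976806640625, 35.72183609008789), 84.2894058227539) [0.5621 0.1884 0.04  ]
top cork ((517.5, 199.5), (29.0, 31.0), 90.0) [ 0.6086 -0.6164  0.04  ]
top cork ((473.00006103515625, 162.50003051757812), (28.991378784179688, 28.991378784179688), 45.0) [ 0.6919 -0.5143  0.04  ]
top cork ((546.5, 152.5), (29.0, 25.0), 90.0) [ 0.7188 -0.6826  0.04  ]
top cork ((15.545173645019531, 208.73123168945312), (131.7980499267578, 65.60847473144
[... 570 characters left out ...]
6.8846435546875, 166.92308044433594), (32.00096130371094, 6.573841094970703), 7.125016689300537) [ 0.7855 -0.274   0.04  ]
side cork ((312.3640441894531, 161.07879638671875), (53.23710250854492, 15.258193969726562), 1.9091525077819824) [ 0.5196 -0.3403  0.04  ]
side cork ((263.0, 124.5), (15.0, 22.0), 90.0) [ 0.6886 -0.485   0.04  ]
side cork ((292.5, 107.0), (14.0, 21.0), 90.0) [ 0.6081 -0.5915  0.04  ]
side cork ((264.0, 91.5), (13.0, 20.0), 90.0) [ 0.7156 -0.6649  0.04  ]
side rack [328 272] [0.4486 0.0096 0.012 ]
side rack [333 372] [0.4232 0.2429 0.012 ]
side rack [241 369] [0.6069 0.2643 0.012 ]
side rack [252 256] [ 0.6355 -0.0082  0.012 ]
side rack [294 255] [ 0.5343 -0.0267  0.012 ]
```

View pics/c1.png

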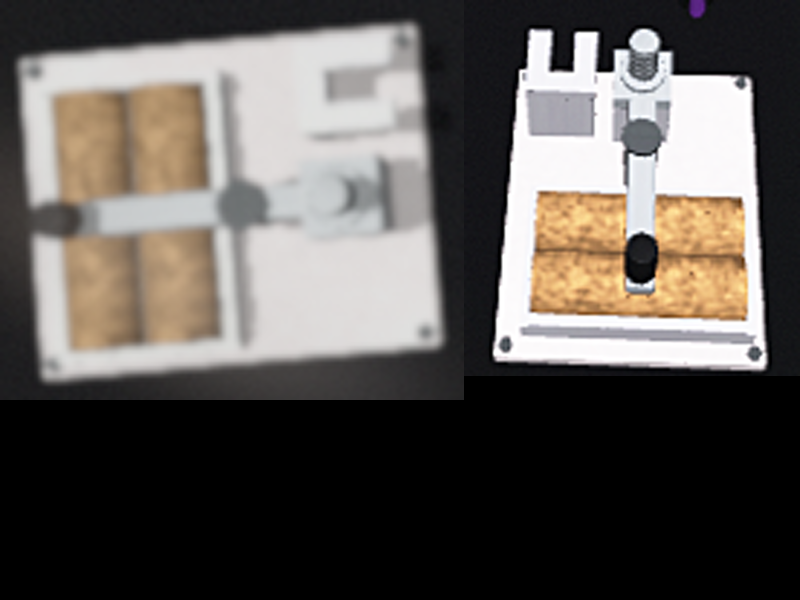

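The crops show the pin's grip top at top (220.5,224) and side (292,259). The knob top is at top (148.5,230.5) and side (290.7,329). The slot's closed end is at top (217.5,197), with its rows running 193–201.

Run:
```python
from h import *
np.set_printoptions(precision=4,suppress=True)
# rack fit
P=np.array([[.1,-.108],[-.09,-.108],[-.09,.128],[.1,.128]])
Q=np.array([[.6351,.029],[.4482,.0117],[.4236,.241],[.6107,.2625]])
Qs=Q.copy();
def fit(P,Q):
    p,q=P.mean(0),Q.mean(0); U,S,V=np.linalg.svd((P-p).T@(Q-q)); M=(U@V).T
    return M,q-M@p
M,t=fit(P,Q); print("yaw",np.arctan2(M[1,0],M[0,0]),"t",t,"res",Q-(P@M.T+t))
for k,v in dict(bore=(0,-.065),notch=(.062,-.07),pivot=(0,-.01),knob=(0,.09),place=(0,.06)).items(): print(k,M@v+t)
print("pin",tri((220.5,224),(292.1,258.8)),"knob",tri((148.5,230.5),(290.7,328.9)),"pivot",tri((196.3,227),(291,292)))
print("notch end",onz("top",(217.5,197.2),.08))
# spare sub-pixel: ends & axis in each view
for n in("top","side"):
    im=cv2.cvtColor(cv2.imread(f"pics/{n}0.png"),cv2.COLOR_BGR2HSV)
    m=cv2.inRange(im,(4,70,50),(26,255,255)); x=(375,190,415,280) if n=="top" else (280,148,345,175)
    k=np.zeros_like(m);k[x[1]:x[3],x[0]:x[2]]=m[x[1]:x[3],x[0]:x[2]]
    ct=max(cv2.findContours(k,cv2.RETR_EXTERNAL,cv2.CHAIN_APPROX_NONE)[0],key=cv2.contourArea)
    b=cv2.boxPoints(cv2.minAreaRect(ct)); print(n,b.tolist())
    print([onz(n,u,.04) for u in b])
print("spare tri",tri((395.67,234.36),(312.36,161.08)))
print("lowers mid tri", [onz("top",u,.034) for u in [(160.8,247.9),(180.2,247.05)]])
```

```text
yaw 0.10465240697627685 t [0.5255 0.1256] res [[-0.0011  0.0004]
 [ 0.001   0.0029]
 [ 0.001  -0.0025]
 [-0.0009 -0.0008]]
bore [0.5323 0.0609]
notch [0.5944 0.0624]
pivot [0.5265 0.1156]
knob [0.5161 0.2151]
place [0.5192 0.1853]
pin (array([0.5335, 0.0549, 0.1151]), np.float64(0.0014986791809545742)) knob (array([0.5162, 0.2118, 0.1134]), np.float64(0.0002951137260720432)) pivot (array([0.5267, 0.1143, 0.0794]), np.float64(0.0005227209791048758))
notch end [0.595  0.0687 0.08  ]
top [[381.9590759277344, 200.7694091796875], [403.5262756347656, 198.93389892578125], [409.4139099121094, 268.1136779785156], [387.8467102050781, 269.9491882324219]]
[array([ 0.5985, -0.306 ,  0.04  ]), array([ 0.6038, -0.3555,  0.04  ]), array([ 0.4453, -0.371 ,  0.04  ]), array([ 0.4398, -0.3218,  0.04  ])]
side [[285.49053955078125, 167.77552795410156], [286.02020263671875, 152.4144744873047], [339.33612060546875, 154.25294494628906], [338.80645751953125, 169.61399841308594]]
[array([ 0.5926, -0.3006,  0.04  ]), array([ 0.5997, -0.3657,  0.04  ]), array([ 0.4439, -0.3819,  0.04  ]), array([ 0.4423, -0.3165,  0.04  ])]
spare tri (array([ 0.5206, -0.3382,  0.0419]), np.float64(0.0021568400300363494))
lowers mid tri [array([0.4771, 0.2043, 0.034 ]), array([0.4802, 0.1591, 0.034 ])]
```

```bash
cat >> h.py <<'E'
np.set_printoptions(precision=4,suppress=True)
YAW=.1047; T=np.array([.5255,.1256])
def rk(x,y): c,s=np.cos(YAW),np.sin(YAW); return T+np.array([c*x-s*y,s*x+c*y])
def yaw(): t=rot().as_matrix()[:,0]; return np.degrees(np.arctan2(t[1],t[0]))
def need(xyz,deg=None):
    "remaining shift in present tool axes (units of 30 mm) and turn"
    st=manip.state(); d=rot().inv().apply(np.array(xyz)-st["tool_pos"])/.03
    print("tcp",st["tool_pos"],"yaw %.2f"%yaw(),"t %.2f"%st["time"],"F",st["contact_force"],"w %.3f"%st["gripper_width"])
    print("need",d, "" if deg is None else "turn %.2f"%((yaw()-deg+180)%360-180))
E
python3 - <<'E'
from h import *
X=rk(0,-.065)
for n,o in(("top",(220.5,224)),("side",(292.1,258.8))): print(n,proj(n,[*X,.122]),"seen",o,onz(n,o,.122))
# white/grey profile around pin for subpixel? edges of collar/grip in top view
im=cv2.imread("pics/top0.png",0); print(im[216:234,208:240])
need([*X,.23],96)
E
```

```text
top [217.1952 224.7384] seen (220.5, 224) [0.5341 0.0539 0.122 ]
side [292.0612 259.3645] seen (292.1, 258.8) [0.5324 0.0595 0.122 ]
[[218 217 214 213 211 210 210 210 210 209 207 207 206 205 206 207 208 208
  208 207 204 191 160 136 148 169 176 175 175 175 175 176]
 [218 216 214 210 209 208 208 207 206 204 201 200 200 199 201 203 203 204
  205 206 204 192 158 120 122 143 159 165 167 167 167 169]
 [217 215 213 209 207 207 206 204 202 200 196 195 195 195 199 200 197 196
  199 202 203 192 160 121 114 133 153 163 165 166 167 166]
 [212 209 208 206 206 206 204 202 197 194 191 189 185 184 188 192 189 183
  184 192 197 190 161 123 112 132 153 162 165 165 166 166]
 [198 194 199 202 204 204 202 200 196 194 192 188 180 168 165 169 169 164
  162 170 180 179 159 124 113 130 152 162 164 165 165 165]
 [186 185 191 201 204 204 202 199 198 197 196 194 185 168 144 135 141 147
  147 150 157 162 149 123 111 128 150 161 164 163 164 165]
 [193 194 199 204 206 204 203 201 200 199 198 197 193 178 147 117 122 136
  143 143 147 146 136 116 107 126 147 160 164 164 164 165]
 [203 204 206 208 206 203 202 202 20
[... 856 characters left out ...]
6 155 116 113 135 154 162 164 164 165]
 [178 177 181 192 202 204 202 199 198 196 194 192 190 190 194 194 190 186
  190 197 202 203 192 160 119 112 132 153 162 163 164 165]
 [167 165 172 187 200 206 205 203 201 200 201 201 201 201 200 195 189 192
  198 204 205 205 193 163 124 113 131 154 162 164 165 167]
 [181 180 183 193 202 206 207 206 205 203 204 203 200 200 200 198 195 199
  203 205 205 204 193 164 128 119 136 155 164 168 171 177]
 [204 203 203 205 207 208 207 207 206 205 205 201 197 197 198 199 199 200
  200 200 200 197 187 169 151 150 161 173 180 183 187 196]]
tcp [ 0.2721 -0.562   0.2302] yaw 25.83 t 0.10 F [ 0.3798 -0.3312 -0.9129] w 0.998
need [ 16.8532 -14.9138   0.0377] turn -70.17
```

Call:
{"method": "drive_tool", "body": {
  "commands": "50 0.5 -0.45 0 0; 50 1 -0.88 0 0; 50 1 -0.88 0 0; 50 1 -0.88 0 0; 50 1 -0.88 0 0; 50 1 -0.88 0 0; 50 1 -0.88 0 0; 50 1 -0.88 0 0"
}}

```text
time: 1.1
tool_pos: [0.3886, -0.2836, 0.231]
tool_rot: [-0.0, 0.975, 0.224, 0.0]
contact_force: [-0.4, -0.2, 0.2]
gripper_width: 0.588
```

Call:
{"method": "drive_tool", "body": {
  "commands": "50 1 -0.88 0 0; 50 1 -0.88 0 0; 50 1 -0.88 0 0; 50 1 -0.88 0 0; 50 1 -0.88 0 0; 50 1 -0.88 0 0; 50 1 -0.88 0 0; 50 1 -0.88 0 0"
}}

```text
time: 2.1
tool_pos: [0.5119, 0.0109, 0.2311]
tool_rot: [-0.0, 0.975, 0.224, -0.0]
contact_force: [0.6, -0.2, 1.0]
gripper_width: 0.582
```

Call:
{"method": "drive_tool", "body": {
  "commands": "50 0.8 -0.88 0 0; 50 0 0 0 -10; 50 0 0 0 -10; 50 0 0 0 -10; 50 0 0 0 -10; 50 0 0 0 -10; 50 0 0 0 -10; 50 0 0 0 -10"
}}

```text
time: 3.1
tool_pos: [0.5215, 0.0438, 0.231]
tool_rot: [-0.0, 0.668, 0.744, -0.0]
contact_force: [0.1, 0.4, -0.3]
gripper_width: 0.584
```

Run:
```python
from h import *
need([*rk(0,-.065),.140],96)
```

```text
tcp [0.5215 0.0438 0.231 ] yaw 96.20 t 3.10 F [ 0.1358  0.3585 -0.2933] w 0.584
need [0.5295 0.4201 3.0337] turn 0.20
```

Call:
{"method": "drive_tool", "body": {
  "commands": "50 0.53 0.42 0 0; 50 0 0 0.5 0; 50 0 0 1 0; 50 0 0 1 0; 50 0 0 0.5 0; 50 0 0 0 0; 50 0 0 0 0; 50 0 0 0 0"
}}

```text
time: 4.1
tool_pos: [0.5344, 0.0599, 0.1429]
tool_rot: [0.001, 0.67, 0.742, 0.001]
contact_force: [-0.5, 0.3, 0.4]
gripper_width: 0.59
```

Run:
```python
from h import *
need([*rk(0,-.065),.088],96)
im=manip.grab_frame("side"); a=crop("side",im,250,215,90,90,6)
im=manip.grab_frame("top"); b=crop("top",im,180,190,60,60,4)
c=np.zeros((540,790,3),np.uint8); c[:,:540]=a; c[:240,540:780]=b; cv2.imwrite("pics/c2.png",c)
```

```text
tcp [0.5344 0.0599 0.1429] yaw 95.82 t 4.10 F [-0.5152  0.2769  0.4322] w 0.590
need [ 0.0423 -0.073   1.8301] turn -0.18
```

View pics/c2.png

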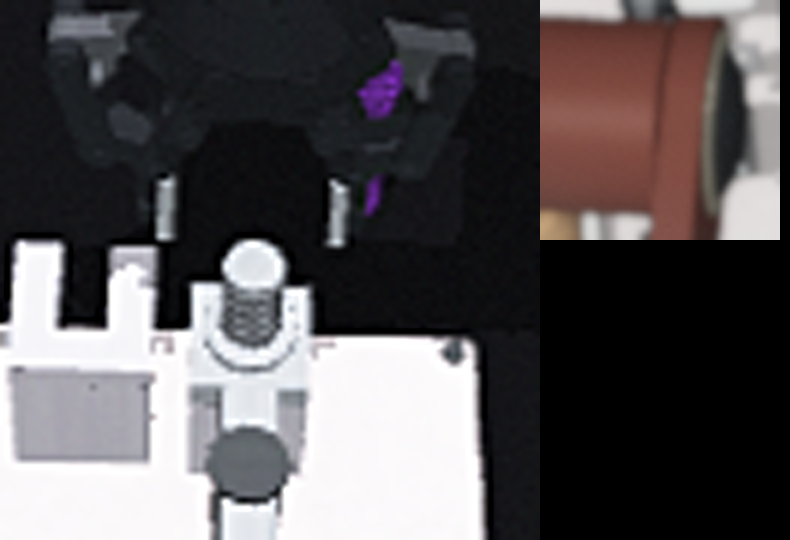

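The side crop shows the open pads straddling the pin, with their midpoint at column 253 and the pin's axis at 254. That is well centred, so I descend and close.

Call:
{"method": "drive_tool", "body": {
  "commands": "50 0 -0.04 0.6 0; 50 0 0 0.6 0; 50 0 0 0.6 0; 50 0 0 0 0; 35 0 0 0 0; 20 0 0 0 0; 10 0 0 0 0; 10 0 0 0 0"
}}

```text
time: 5.2
tool_pos: [0.5329, 0.0598, 0.0883]
tool_rot: [0.001, 0.67, 0.742, 0.001]
contact_force: [-0.2, 0.1, 3.1]
gripper_width: 0.245
```

Call:
{"method": "drive_tool", "body": {
  "commands": "10 0 0 0 0; 10 0 0 0 0; 10 0 0 -0.1 0; 10 0 0 -0.1 0; 10 0 0 -0.2 0; 10 0 0 -0.2 0; 10 0 0 0 0; 10 0 0 0 0"
}}

```text
time: 6.2
tool_pos: [0.5322, 0.0598, 0.1053]
tool_rot: [-0.0, 0.67, 0.742, -0.0]
contact_force: [-0.2, -0.2, -3.1]
gripper_width: 0.243
```

Run:
```python
from h import *
need([*rk(0,-.065),.16],96)
im=manip.grab_frame("side"); a=crop("side",im,250,215,90,90,6)
cv2.imwrite("pics/c3.png",a)
```

```text
tcp [0.5322 0.0598 0.1053] yaw 95.83 t 6.20 F [-0.2378 -0.1824 -3.1363] w 0.243
need [ 0.0372  0.0064 -1.8231] turn -0.17
```

View pics/c3.png

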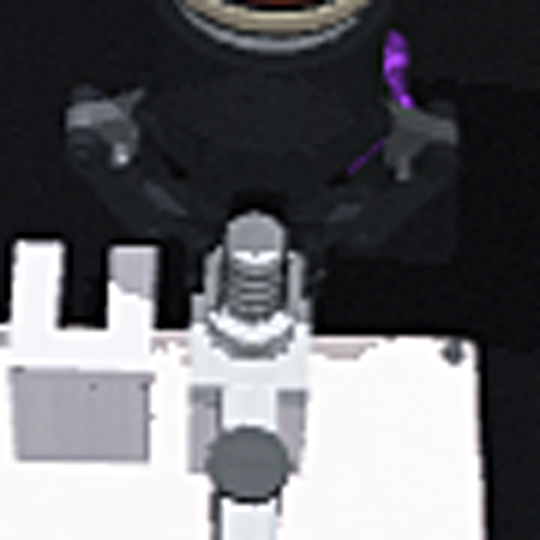

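The pin has followed the gripper up by about 18 mm and the measured load is 3 N. I'll lift it clear and carry it over the notch, 7 mm to the open side.

Call:
{"method": "drive_tool", "body": {
  "commands": "10 0 0 -0.4 0; 10 0 0 -0.5 0; 10 0 0 -0.5 0; 10 0 0 -0.4 0; 10 0 0 -0.2 0; 10 0 0 0 0; 10 0 0 0 0; 10 0 0 0 0"
}}

```text
time: 7.25
tool_pos: [0.5318, 0.0599, 0.1645]
tool_rot: [-0.001, 0.67, 0.742, -0.0]
contact_force: [-1.4, 0.3, -2.8]
gripper_width: 0.239
```

Call:
{"method": "drive_tool", "body": {
  "commands": "10 -0.1 0.3 0 0; 10 -0.1 0.5 0 0; 10 -0.1 0.5 0 0; 10 -0.1 0.5 0 0; 10 0 0.27 0 0; 10 0 0 0 0; 10 0 0 0 0; 10 0 0 0 0"
}}

```text
time: 8.25
tool_pos: [0.5949, 0.0543, 0.1653]
tool_rot: [-0.0, 0.67, 0.742, -0.0]
contact_force: [-0.7, -0.7, -3.2]
gripper_width: 0.238
```

Run:
```python
from h import *
need([*rk(.062,-.077),.0923],96)
im=manip.grab_frame("side"); a=crop("side",im,230,195,90,110,5)
im=manip.grab_frame("top"); b=crop("top",im,180,170,60,60,4)
c=np.zeros((550,790,3),np.uint8); c[:,:450]=a; c[:240,540:780]=b; cv2.imwrite("pics/c4.png",c)
for q in [(.0525,-.1),(.0715,-.1),(.0525,-.062),(.0715,-.062),(.062,-.077)]:
    u=proj("side",[*rk(*q),.08]); print(q,(u-[230,195])*5)
print("shaft tip expected",(proj("side",[*rk(.062,-.077),.093])-[230,195])*5)
```

```text
tcp [0.5949 0.0543 0.1653] yaw 95.83 t 8.25 F [-0.673  -0.7281 -3.2041] w 0.238
need [0.0402 0.0162 2.4328] turn -0.17
(0.0525, -0.1) [191.6055 304.898 ]
(0.0715, -0.1) [149.4167 303.2591]
(0.0525, -0.062) [186.8358 376.9157]
(0.0715, -0.062) [143.4959 375.2033]
(0.062, -0.077) [167.3061 347.1807]
shaft tip expected [166.8261 330.7294]
```

View pics/c4.png

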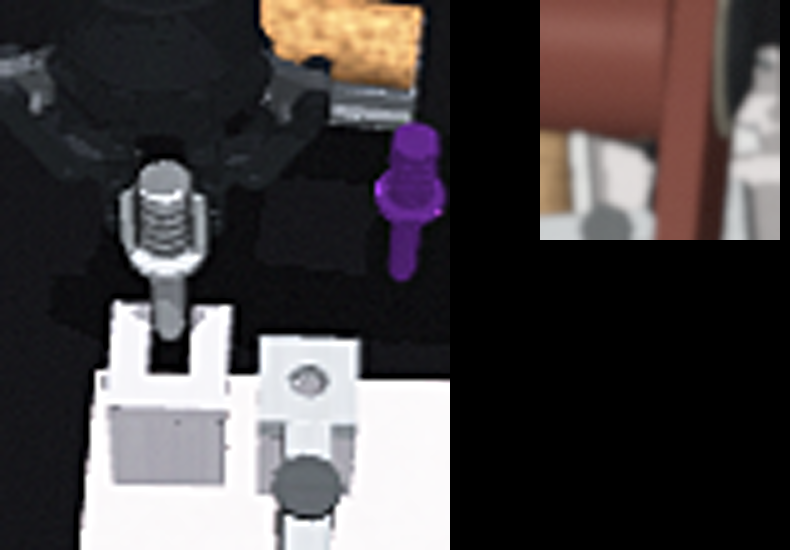

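The side crop shows the shaft tip at column 170 and the slot spanning columns 148–190, so the pin is centred. The bore at (309,380) is empty. I lower it, slide it to the back and check the force.

Call:
{"method": "drive_tool", "body": {
  "commands": "10 0 0 0.3 0; 10 0 0 0.4 0; 10 0 0 0.4 0; 10 0 0 0.4 0; 10 0 0 0.4 0; 10 0 0 0.3 0; 10 0 0 0.15 0; 10 0 0 0 0"
}}

```text
time: 9.35
tool_pos: [0.5952, 0.0542, 0.0946]
tool_rot: [-0.0, 0.67, 0.742, -0.0]
contact_force: [0.6, 0.8, -2.2]
gripper_width: 0.236
```

Call:
{"method": "drive_tool", "body": {
  "commands": "10 0 0 0 0; 10 0.06 0 0 0; 10 0.06 0 0 0; 10 0.06 0 0 0; 10 0.05 0 0 0; 10 0.02 0 0 0; 10 0 0 0 0; 10 0 0 0 0"
}}

```text
time: 10.35
tool_pos: [0.5945, 0.0616, 0.0948]
tool_rot: [0.0, 0.67, 0.742, 0.0]
contact_force: [-0.7, -0.4, -3.4]
gripper_width: 0.241
```

Run:
```python
from h import *
need([*rk(.062,-.07),.0923],96)
```

```text
tcp [0.5945 0.0616 0.0948] yaw 95.83 t 10.35 F [-0.7003 -0.4453 -3.3912] w 0.241
need [0.0275 0.0011 0.084 ] turn -0.17
```

Call:
{"method": "drive_tool", "body": {
  "commands": "10 0.03 0 0 0; 10 0 0 0 0; 10 0 0 0.03 0; 10 0 0 0.03 0; 10 0 0 0.03 0; 10 0 0 0 0; 10 0 0 0 0; 10 0 0 0 0"
}}

```text
time: 11.35
tool_pos: [0.5945, 0.0625, 0.0923]
tool_rot: [0.0, 0.67, 0.742, 0.0]
contact_force: [-0.5, -0.1, 0.7]
gripper_width: 0.242
```

Call:
{"method": "drive_tool", "body": {
  "commands": "10 0.02 0 0.01 0; 10 0 0 0 0; 24 0 0 0 0; 27 0 0 0 0; 30 0 0 0 0; 36 0 0 0 0; 42 0 0 0 0; 48 0 0 0 0"
}}

```text
time: 12.35
tool_pos: [0.5944, 0.0632, 0.0918]
tool_rot: [0.0, 0.67, 0.742, 0.0]
contact_force: [0.0, 0.6, 0.7]
gripper_width: 0.563
```

Call:
{"method": "drive_tool", "body": {
  "commands": "50 0 0 -0.1 0; 50 0 0 -0.3 0; 50 0 0 -0.8 0; 50 0 0 -1 0; 50 0 0 -1 0; 50 0 -0.5 0 0; 50 0 -1 0 0; 50 0 -1 0 0"
}}

```text
time: 13.35
tool_pos: [0.5176, 0.0554, 0.1864]
tool_rot: [-0.001, 0.67, 0.742, -0.001]
contact_force: [-1.4, -0.1, -0.0]
gripper_width: 0.586
```

Run:
```python
from h import *
need([*rk(0,.09),.16],96)
im=manip.grab_frame("side"); a=crop("side",im,225,230,100,130,4)
cv2.imwrite("pics/c5.png",a)
for q,z in [((.062,-.07),.08),((.062,-.07),.126),((0,.09),.112)]: print(q,(proj("side",[*rk(*q),z])-[225,230])*4)
```

```text
tcp [0.5176 0.0554 0.1864] yaw 95.83 t 13.35 F [-1.36   -0.1201 -0.0375] w 0.586
need [5.2999 0.4926 0.8795] turn -0.17
(0.062, -0.07) [153.0488 148.4642]
(0.062, -0.07) [151.6134 100.7612]
(0, 0.09) [261.7295 403.4179]
```

View pics/c5.png

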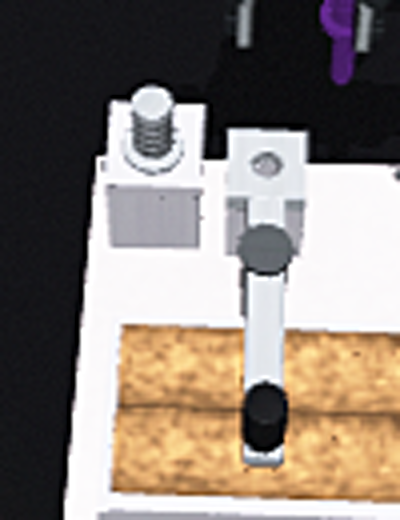

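The pin stands in the notch with its grip top at crop (152,101), exactly as predicted, and the collar is flat on the plate. Next I put the jaws over the knob, whose top is at crop (264,396).

Call:
{"method": "drive_tool", "body": {
  "commands": "45 0.6 0.1 0 0; 45 1 0.1 0 0; 45 1 0.1 0 0; 45 1 0.1 0 0; 45 1 0.1 0 0; 45 0.6 0 0 0; 45 0 0 0 0; 45 0 0 0 0"
}}

```text
time: 14.4
tool_pos: [0.5188, 0.2118, 0.1876]
tool_rot: [0.0, 0.67, 0.742, -0.0]
contact_force: [0.5, 0.8, -1.0]
gripper_width: 0.529
```

Run:
```python
from h import *
need([*rk(0,.089),.087],96)
```

```text
tcp [0.5188 0.2118 0.1876] yaw 95.82 t 14.40 F [ 0.4813  0.7697 -1.0217] w 0.529
need [ 0.0855 -0.0779  3.3525] turn -0.18
```

Call:
{"method": "drive_tool", "body": {
  "commands": "45 0.04 -0.08 0.4 0; 45 0 0 0.8 0; 45 0 0 0.8 0; 45 0 0 0.8 0; 45 0 0 0.5 0; 40 0 0 0 0; 34 0 0 0 0; 34 0 0 0 0"
}}

```text
time: 15.4
tool_pos: [0.5172, 0.2134, 0.0901]
tool_rot: [0.001, 0.67, 0.742, 0.001]
contact_force: [0.8, -0.4, 0.2]
gripper_width: 0.398
```

Call:
{"method": "drive_tool", "body": {
  "commands": "34 -0.01 0.2 0 3; 34 -0.02 0.35 0 6; 34 -0.02 0.35 0 6; 34 -0.02 0.35 0 6; 34 -0.02 0.35 0 6; 34 -0.02 0.35 0 6; 34 -0.02 0.35 0 6; 34 -0.02 0.35 0 6"
}}

```text
time: 16.4
tool_pos: [0.5909, 0.1908, 0.0895]
tool_rot: [-0.0, 0.904, 0.428, 0.0]
contact_force: [-1.6, 0.4, 1.2]
gripper_width: 0.394
```

Run:
```python
from h import *
a=np.radians(45); P=np.array([0,-.01])+.1*np.array([np.sin(a),np.cos(a)])
need([*rk(*P),.087],51)
im=manip.grab_frame("side"); cv2.imwrite("pics/c6.png",crop("side",im,200,200,160,180,3))
```

```text
tcp [0.5909 0.1908 0.0895] yaw 50.65 t 16.40 F [-1.5861  0.352   1.1702] w 0.394
need [ 0.0366 -0.0895  0.0826] turn -0.35
```

View pics/c6.png

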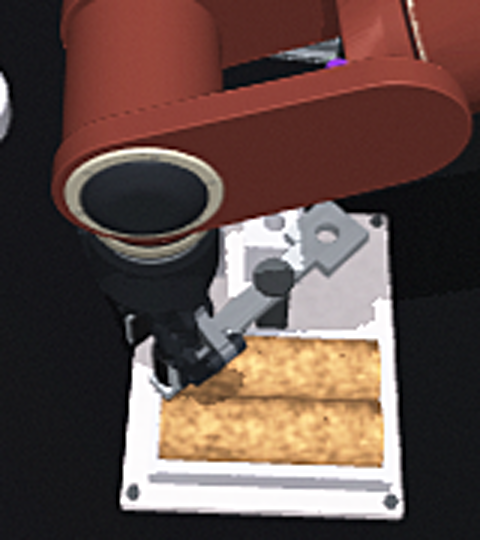

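The bar follows at about 45° and the force is about 2 N. I continue to about 92°.

Call:
{"method": "drive_tool", "body": {
  "commands": "34 -0.01 0.34 0 6; 34 -0.02 0.34 0 6; 34 -0.02 0.34 0 6; 34 -0.02 0.34 0 6; 34 -0.02 0.34 0 6; 34 -0.02 0.34 0 6; 34 -0.02 0.34 0 6; 34 -0.02 0.3 0 5"
}}

```text
time: 17.45
tool_pos: [0.6263, 0.1214, 0.0894]
tool_rot: [-0.0, 0.999, 0.033, 0.001]
contact_force: [0.2, 1.6, -1.9]
gripper_width: 0.395
```

Call:
{"method": "drive_tool", "body": {
  "commands": "34 0 0 0 0; 38 0 -0.1 0 0; 44 0 -0.1 0 0; 44 0 0 -0.5 0; 44 0 0 -1 0; 44 0 0 -1 0; 44 0 0 -1 0; 44 0 0 -1 0"
}}

```text
time: 18.45
tool_pos: [0.6258, 0.1272, 0.2263]
tool_rot: [-0.0, 0.999, 0.034, 0.001]
contact_force: [0.6, 0.5, 0.2]
gripper_width: 0.517
```

Run:
```python
from h import *
need([.521,-.338,.22],5.4)
```

```text
tcp [0.6258 0.1272 0.2263] yaw 3.86 t 18.45 F [0.5768 0.4926 0.2336] w 0.517
need [-4.5294 15.2371  0.2017] turn -1.54
```

Call:
{"method": "drive_tool", "body": {
  "commands": "70 -0.15 0.5 0 -1; 70 -0.3 1 0 -0.8; 70 -0.3 1 0 0; 70 -0.3 1 0 0; 70 -0.3 1 0 0; 70 -0.3 1 0 0; 70 -0.3 1 0 0; 70 -0.3 1 0 0"
}}

```text
time: 19.45
tool_pos: [0.5796, -0.1042, 0.2253]
tool_rot: [0.0, 0.999, 0.049, 0.001]
contact_force: [-0.0, -0.4, -0.0]
gripper_width: 0.821
```

Call:
{"method": "drive_tool", "body": {
  "commands": "70 -0.3 1 0 0; 70 -0.3 1 0 0; 70 -0.3 1 0 0; 70 -0.3 1 0 0; 70 -0.3 1 0 0; 70 -0.3 1 0 0; 70 -0.3 1 0 0; 70 0 0.5 0 0"
}}

```text
time: 20.45
tool_pos: [0.5389, -0.3347, 0.225]
tool_rot: [0.0, 0.999, 0.049, 0.001]
contact_force: [0.3, -0.4, -0.5]
gripper_width: 0.821
```

Run:
```python
from h import *
need([.5207,-.339,.1],5.7)
im=manip.grab_frame("side"); a=crop("side",im,225,240,120,130,4)
im=manip.grab_frame("top"); b=crop("top",im,136,176,116,100,2.5)
c=np.zeros((600,790,3),np.uint8); c[:520,:480]=a; c[:250,490:780]=b; cv2.imwrite("pics/c7.png",c)
```

```text
tcp [ 0.5389 -0.3347  0.225 ] yaw 5.56 t 20.45 F [ 0.2563 -0.3797 -0.4968] w 0.821
need [-0.6209  0.0786  4.1669] turn -0.14
```

View pics/c7.png

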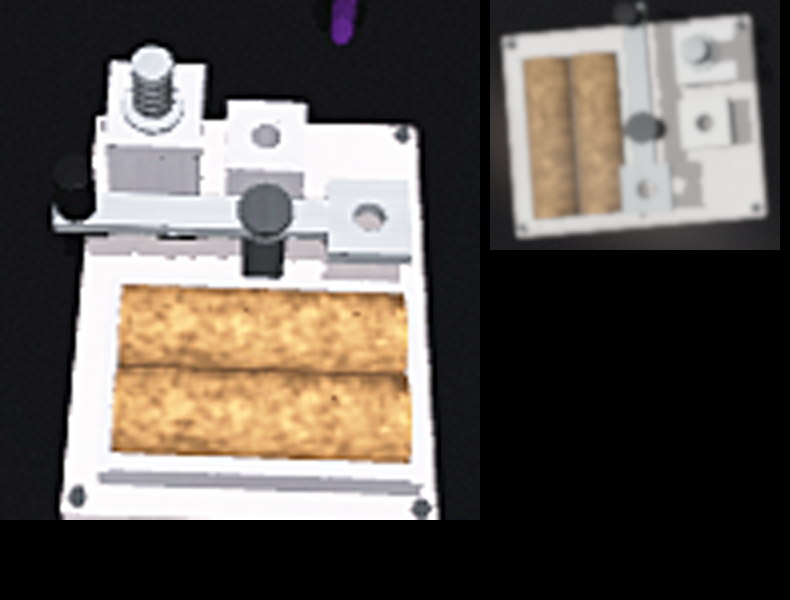

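The side and top crops show the bar lying along rack +x at about 90°, with the knob at crop (73,185). Both lower rollers are uncovered and the pin is still parked. Now I grasp the spare.

Call:
{"method": "drive_tool", "body": {
  "commands": "70 -0.3 0.04 0.5 0; 70 -0.3 0.04 0.9 0; 70 0 0 0.9 0; 70 0 0 0.9 0; 70 0 0 0.6 0; 70 0 0 0.3 0; 70 0 0 0 0; 70 0 0 0 0"
}}

```text
time: 21.55
tool_pos: [0.522, -0.338, 0.1021]
tool_rot: [0.001, 0.999, 0.049, 0.001]
contact_force: [-0.1, -0.3, 0.1]
gripper_width: 0.824
```

Run:
```python
from h import *
need([.5207,-.339,.026],5.7)
im=manip.grab_frame("side"); cv2.imwrite("pics/c8.png",crop("side",im,260,110,110,80,6))
# lower roller block from the last clear top view: cork mask centre
b=cv2.imread("pics/c7.png")[0:250,490:780]; m=cv2.inRange(cv2.cvtColor(b,cv2.COLOR_BGR2HSV),(5,80,70),(25,255,255))
m=cv2.morphologyEx(m,cv2.MORPH_CLOSE,np.ones((9,9)))
ct=max(cv2.findContours(m,cv2.RETR_EXTERNAL,cv2.CHAIN_APPROX_NONE)[0],key=cv2.contourArea); r=cv2.minAreaRect(ct); print(r)
u=np.array(r[0])/2.5+[136,176]; print("rollers centre",onz("top",u,.045),"rack says",rk(0,.06))
for s in [(110,366),(405,376)]: print("groove end side",onz("side",np.array(s)/4+[225,240],.04))
print(rk(.075,.06),rk(-.075,.06))
```

```text
tcp [ 0.522  -0.338   0.1021] yaw 5.64 t 21.55 F [-0.1169 -0.2862  0.1276] w 0.824
need [-0.0493  0.0239  2.5368] turn -0.06
((85.15989685058594, 134.73858642578125), (157.2422332763672, 89.842529296875), 85.91438293457031)
rollers centre [0.5194 0.1815 0.045 ] rack says [0.5192 0.1853]
groove end side [0.5952 0.1951 0.04  ]
groove end side [0.444  0.1779 0.04  ]
[0.5938 0.1931] [0.4446 0.1774]
```

View pics/c8.png

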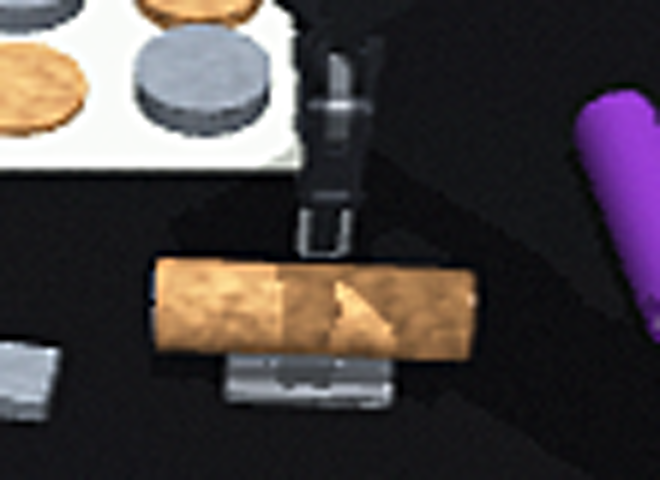

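The finger at crop column 325 sits over the roller's middle (column 317) and the jaws straddle it. I descend and close.

Call:
{"method": "drive_tool", "body": {
  "commands": "70 -0.05 0.02 0.4 0; 70 0 0 0.6 0; 70 0 0 0.6 0; 70 0 0 0.5 0; 70 0 0 0.4 0; 70 0 0 0 0; 52 0 0 0 0; 46 0 0 0 0"
}}

```text
time: 22.6
tool_pos: [0.5204, -0.3388, 0.0268]
tool_rot: [0.001, 0.999, 0.049, 0.001]
contact_force: [0.5, 0.3, -0.3]
gripper_width: 0.545
```

Call:
{"method": "drive_tool", "body": {
  "commands": "44 0 0 0 0; 38 0 0 0 0; 32 0 0 0 0; 30 0 0 0 0; 30 0 0 -0.2 0; 30 0 0 -0.4 0; 30 0 0 -0.5 0; 30 0 0 0 0"
}}

```text
time: 23.6
tool_pos: [0.5211, -0.3394, 0.0613]
tool_rot: [0.001, 0.999, 0.049, 0.002]
contact_force: [-0.7, 0.5, -2.0]
gripper_width: 0.5
```

Run:
```python
from h import *
need([*rk(0,.06),.16],6)
im=manip.grab_frame("side"); cv2.imwrite("pics/c9.png",crop("side",im,260,110,110,80,6))
```

```text
tcp [ 0.5211 -0.3394  0.0613] yaw 5.63 t 23.60 F [-0.7143  0.4613 -1.9608] w 0.500
need [  1.6637 -17.3995  -3.3402] turn -0.37
```

View pics/c9.png

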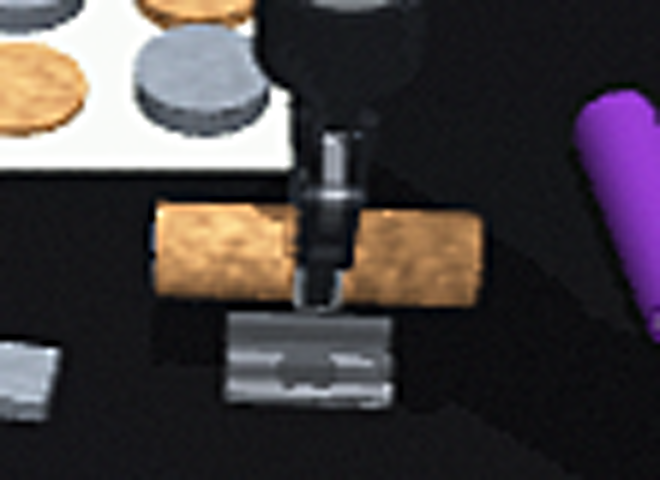

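The roller is held level and centred: ends at columns 155 and 485, finger at 320, load 2 N. I lift it and carry it to the rack.

Call:
{"method": "drive_tool", "body": {
  "commands": "30 0 0 -0.4 0; 30 0 0 -0.8 0; 30 0 0 -0.9 0; 30 0 0 -0.8 0; 30 0.02 -0.3 -0.4 0; 30 0.08 -0.6 0 0; 30 0.1 -0.9 0 0; 30 0.1 -0.9 0 0"
}}

```text
time: 24.65
tool_pos: [0.5199, -0.2538, 0.1559]
tool_rot: [-0.001, 0.999, 0.049, -0.001]
contact_force: [0.3, 0.0, -2.1]
gripper_width: 0.487
```

Call:
{"method": "drive_tool", "body": {
  "commands": "30 0.1 -0.9 0 -0.4; 30 0.1 -0.9 0 0; 30 0.1 -0.9 0 0; 30 0.1 -0.9 0 0; 30 0.1 -0.9 0 0; 30 0.1 -0.9 0 0; 30 0.1 -0.9 0 0; 30 0.1 -0.9 0 0"
}}

```text
time: 25.65
tool_pos: [0.5205, -0.0367, 0.156]
tool_rot: [-0.001, 0.999, 0.053, -0.001]
contact_force: [0.7, 0.3, -1.3]
gripper_width: 0.495
```

Call:
{"method": "drive_tool", "body": {
  "commands": "30 0.1 -0.9 0 0; 30 0.1 -0.9 0 0; 30 0.1 -0.9 0 0; 30 0.1 -0.9 0 0; 30 0.1 -0.9 0 0; 30 0.1 -0.9 0 0; 30 0.1 -0.9 0 0; 30 0 -0.5 0 0"
}}

```text
time: 26.65
tool_pos: [0.5197, 0.1676, 0.1563]
tool_rot: [0.0, 0.999, 0.054, -0.001]
contact_force: [0.4, -0.0, -2.3]
gripper_width: 0.499
```

Run:
```python
from h import *
need([.5193,.185,.085],6)
```

```text
tcp [0.5197 0.1676 0.1563] yaw 6.16 t 26.65 F [ 0.4012 -0.0113 -2.3135] w 0.499
need [ 0.0566 -0.5777  2.3771] turn 0.16
```

Call:
{"method": "drive_tool", "body": {
  "commands": "30 0.03 -0.3 0.2 0.1; 30 0.03 -0.28 0.5 0; 30 0 0 0.7 0; 30 0 0 0.6 0; 30 0 0 0.35 0; 30 0 0 0 0; 30 0 0 0 0; 30 0 0 0 0"
}}

```text
time: 27.65
tool_pos: [0.5224, 0.1832, 0.0884]
tool_rot: [-0.0, 0.999, 0.052, 0.001]
contact_force: [0.2, 0.6, -1.4]
gripper_width: 0.494
```

Run:
```python
from h import *
need([.5193,.185,.0583],6)
im=manip.grab_frame("side"); cv2.imwrite("pics/c10.png",crop("side",im,225,230,120,140,4))
for s in (-.075,.075):
  for y,z in ((.06,.088),(.083,.034)): print(s,y,(proj("side",[*rk(s,y),z])-[225,230])*4)
```

```text
tcp [0.5224 0.1832 0.0884] yaw 5.93 t 27.65 F [ 0.1846  0.6172 -1.3827] w 0.494
need [-0.0993 -0.0698  1.0017] turn -0.07
-0.075 0.06 [413.1642 373.3772]
-0.075 0.083 [404.2333 463.0655]
0.075 0.06 [110.0987 360.7011]
0.075 0.083 [110.3045 450.4683]
```

View pics/c10.png

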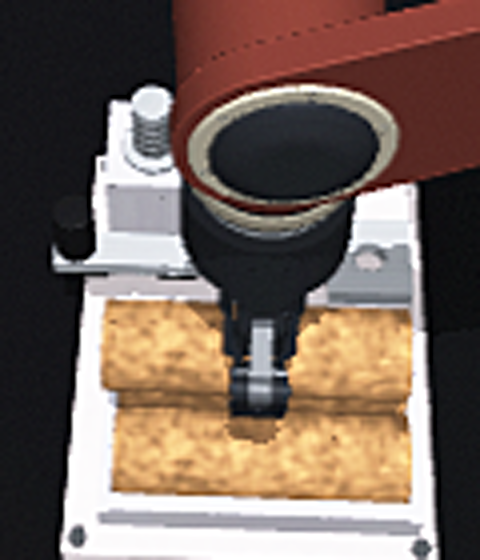

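The roller hangs parallel above the groove, with its ends at columns 102 and 412 against 112 and 410 below. I shift it 3 mm toward rack −x and 2 mm toward +y, then lower slowly.

Call:
{"method": "drive_tool", "body": {
  "commands": "30 -0.1 -0.07 0.1 0; 30 0 0 0.2 0; 30 0 0 0.2 0; 30 0 0 0.2 0; 30 0 0 0.1 0; 30 0 0 0.05 0; 30 0 0 0 0; 30 0 0 0 0"
}}

```text
time: 28.7
tool_pos: [0.5187, 0.1849, 0.0621]
tool_rot: [-0.0, 0.999, 0.052, 0.0]
contact_force: [0.4, -0.1, -1.8]
gripper_width: 0.492
```

Call:
{"method": "drive_tool", "body": {
  "commands": "30 0 0 0.03 0; 30 0 0 0.03 0; 30 0 0 0.03 0; 30 0 0 0.02 0; 30 0 0 0 0; 30 0 0 0 0; 30 0 0 0 0; 30 0 0 0 0"
}}

```text
time: 29.7
tool_pos: [0.5188, 0.1849, 0.059]
tool_rot: [-0.0, 0.999, 0.052, 0.0]
contact_force: [-1.9, 0.1, 5.8]
gripper_width: 0.495
```

Run:
```python
from h import *
need([.5193,.185,.0583],6)
```

```text
tcp [0.5188 0.1849 0.059 ] yaw 5.93 t 29.70 F [-1.9084  0.0928  5.8018] w 0.495
need [ 0.0185 -0.0009  0.023 ] turn -0.07
```

It made contact at the expected height, with about 8 N down and no side force. I open slowly and retreat.

Call:
{"method": "drive_tool", "body": {
  "commands": "40 0 0 -0.01 0; 43 0 0 0 0; 45 0 0 0 0; 47 0 0 0 0; 50 0 0 0 0; 54 0 0 0 0; 58 0 0 0 0; 60 0 0 0 0"
}}

```text
time: 30.7
tool_pos: [0.5185, 0.1849, 0.0588]
tool_rot: [-0.0, 0.999, 0.052, 0.0]
contact_force: [0.2, 1.2, 0.3]
gripper_width: 0.704
```

Call:
{"method": "drive_tool", "body": {
  "commands": "60 0 0 -0.1 0; 60 0 0 -0.3 0; 60 0 0 -0.6 0; 60 0 0 -1 0; 60 0 0 -1 0; 60 0 0 -1 0; 60 0 0 -1 0; 60 0 0 0 0"
}}

```text
time: 31.7
tool_pos: [0.5205, 0.1853, 0.2137]
tool_rot: [-0.001, 0.999, 0.052, 0.004]
contact_force: [1.1, 0.1, 0.1]
gripper_width: 0.704
```

Call:
{"method": "drive_tool", "body": {
  "commands": "60 0 0.5 0 0; 60 0 1 0 0; 60 0 1 0 0; 60 0 1 0 0; 60 0 1 0 0; 60 0 1 0 0; 60 0 1 0 0; 60 0 1 0 0"
}}

```text
time: 32.7
tool_pos: [0.5404, -0.0406, 0.2068]
tool_rot: [-0.0, 0.999, 0.051, -0.002]
contact_force: [0.1, -0.1, 0.0]
gripper_width: 0.704
```

Run:
```python
from h import *
need([.5193,.185,.2])
im=manip.grab_frame("side"); a=crop("side",im,225,230,120,140,4)
im=manip.grab_frame("top"); b=crop("top",im,136,176,116,100,2.6)
c=np.zeros((560,790,3),np.uint8); c[:,:480]=a; c[:260,485:485+b.shape[1]]=b[:260]; cv2.imwrite("pics/c11.png",c)
for s in (-.075,.075): print((proj("side",[*rk(s,.06),.0715])-[225,230])*4)
```

```text
tcp [ 0.5404 -0.0406  0.2068] yaw 5.89 t 32.70 F [ 0.0949 -0.0606  0.0475] w 0.704
need [ 0.0714 -7.5532  0.231 ] 
[409.8388 388.1018]
[111.2773 375.5633]
```

The viewer limit is reached, so I check numerically.

Run:
```python
from h import *
a=cv2.imread("pics/c11.png")[:,:480]; pre=cv2.imread("pics/c7.png")[:520,:480]
def mask(i): return cv2.morphologyEx(cv2.inRange(cv2.cvtColor(i,cv2.COLOR_BGR2HSV),(5,80,60),(25,255,255)),cv2.MORPH_CLOSE,np.ones((9,9)))
m=mask(a)
for r in range(300,500,20):
    x=np.where(m[r])[0]; print(r,(x.min(),x.max()) if len(x) else None)
# expected silhouette of third roller at side camera: extreme rows over circle
th=np.linspace(0,2*np.pi,72)
for s in (-.05,0,.05):
    v=[(proj("side",[*rk(s,.06+.022*np.cos(t)),.0715+.022*np.sin(t)])-[225,230])*4 for t in th]; v=np.array(v)
    c=int(v[:,0].mean()); y=np.where(m[:,c])[0]; print("col",c,"expected top/bottom rows",v[:,1].min(),v[:,1].max(),"seen cork rows",y.min(),y.max())
# pin still: compare with c7 crop (offset: 10 px of source rows *4=40)
d=cv2.absdiff(a[80:195,100:215],pre[40:155,100:215]); print("pin diff",d.mean())
now=manip.grab_frame("side"); old=cv2.cvtColor(cv2.imread("pics/side0.png"),cv2.COLOR_BGR2RGB)
for k,(x,y,w,h) in dict(cutter=(158,200,50,58),brush=(198,158,75,24),short=(274,190,45,30)).items():
    print(k,cv2.absdiff(now[y:y+h,x:x+w],old[y:y+h,x:x+w]).mean())
```

```text
300 None
320 None
340 (np.int64(114), np.int64(404))
360 (np.int64(113), np.int64(412))
380 (np.int64(111), np.int64(412))
400 (np.int64(111), np.int64(412))
420 (np.int64(115), np.int64(411))
440 (np.int64(115), np.int64(410))
460 (np.int64(114), np.int64(411))
480 (np.int64(113), np.int64(410))
col 359 expected top/bottom rows 340.7654528480516 431.8951774278837 seen cork rows 333 500
col 260 expected top/bottom rows 336.65739116427517 427.62818871860713 seen cork rows 329 496
col 160 expected top/bottom rows 332.5586449439304 423.37100318957573 seen cork rows 326 493
pin diff 0.6673471959672338
cutter 1.3324137931034483
brush 1.6124074074074075
short 31.52469135802469
```

The third roller's ends (columns 111–412) match the lower ones (113–410), and its lower edge is at about row 420 as expected. The pin, cutter and brush are unchanged. The short roller's view is probably blocked by the gripper, so I move aside and recheck.

Call:
{"method": "drive_tool", "body": {
  "commands": "60 -0.4 0 -0.4 0; 60 -0.8 0 -0.5 0; 60 -0.8 0 -0.5 0; 60 -0.8 0 0 0; 60 -0.7 0 0 0; 60 0 0 0 0; 60 0 0 0 0; 60 0 0 0 0"
}}

```text
time: 33.85
tool_pos: [0.4376, -0.0495, 0.2505]
tool_rot: [-0.0, 0.999, 0.052, -0.0]
contact_force: [0.1, -0.3, 0.1]
gripper_width: 0.703
```

Run:
```python
from h import *
for n,x in(("side",(274,190,45,30)),("top",(310,195,30,50))):
    now=manip.grab_frame(n); old=cv2.cvtColor(cv2.imread(f"pics/{n}0.png"),cv2.COLOR_BGR2RGB)
    x,y,w,h=x; print(n,cv2.absdiff(now[y:y+h,x:x+w],old[y:y+h,x:x+w]).mean())
    m=cv2.inRange(cv2.cvtColor(now,cv2.COLOR_RGB2HSV),(5,80,70),(25,255,255))
    for ct in cv2.findContours(m,cv2.RETR_EXTERNAL,cv2.CHAIN_APPROX_NONE)[0]:
        r=cv2.minAreaRect(ct)
        if r[1][0]*r[1][1]>300 and 130<r[0][0]<340: print(n,np.round(np.r_[r[0],r[1],r[2]],1),onz(n,r[0],.0715))
print(manip.state()["contact_force"],rk(0,.06))
```

```text
side 3.5649382716049383
side [290.1 332.9  75.4  42.1   2. ] [0.5173 0.201  0.0715]
side [295.9 202.2  35.6  16.7   6.3] [ 0.5463 -0.1468  0.0715]
side [263.  124.5  15.   22.   90. ] [ 0.6813 -0.4449  0.0715]
top 2.0255555555555556
top [233.6 341.4 100.1 176.5  11.4] [0.2745 0.0239 0.0715]
top [324. 221.  42.  20.  90.] [ 0.5475 -0.1716  0.0715]
top [169.5 228.6  64.8  35.7  85.8] [0.522  0.1763 0.0715]
[-0.1675  0.3176  0.794 ] [0.5192 0.1853]
```

Short roller is unchanged. Handing in.

```bash
python3 -c "
from plant import manip
print(manip.job_done())"
```

```text
the job is handed in; nothing more can be done
None
```

I did the job in the order asked and handed it in at about 34 s of robot time (limit 72 s); no verdict was reported.

- **Pin:** I drew it straight up out of its bore and parked it upright in the notch. The collar rests on the plate and the shaft is at the back. In the camera view its top was where predicted, and it had not moved at a later check.
- **Bar:** I swung it about 90° by the knob, and it now lies clear of both lower rollers.
- **Spare roller:** I lowered it into the groove until it touched, at the expected height, with about 8 N down and almost no side force, then released it. In the side view its ends are level with the lower rollers' to within about 2 mm.
- **Left alone:** The short roller, cutter and brush look unchanged in the camera images, and the gripper was touching nothing at hand-in.

**Checks that fell short:**
- I reached the picture-viewing limit before the final look, so the last checks compared pixels only.
- An early reading of the pin from the top view was 6–7 mm off because I had picked the wrong pixel. I corrected it before moving.
- The top edge of the cork in the side view sat about 2 px above what I expected for the new roller. I put this down to the lower roller behind it and did not look further.

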